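# Tip up a porcelain plate and weigh it

### The arm

A 6-joint arm with a two-finger parallel gripper is mounted at the origin on the work surface. World frame = base frame: x ahead of the robot, y to its left, z up, the work surface at z = 0. Lengths are in m, angles in rad, forces in N, time in s.
With the tool pointing down it reaches from about 0.3 to 0.95 m from the base axis. Payload 3.1 kg.
Tool frame: the origin (TCP) lies between the finger pads; the fingertips stand 17 mm ahead of it and the grasp point (between the pads) lies 2 mm behind it; z points along the fingers, y is the line along which they close (so a half turn about z gives the same grasp; the last joint's range is limited). The gripper opens to 85 mm and grips with 20 to 120 N. Pads are 22 mm wide; open, the fingers measure 114 mm over their backs; the gripper's body (76 mm by 85 mm) begins 54 mm behind the grasp point. The pads swing forward as they close: fully open they stand 13 mm farther back than shut.
Start: joints at [-1.287, 0.308, 1.634, -0, 1.2, -0.07], TCP at [0.217, -0.586, 0.248] pointing down, gripper open.
Joint ranges: [-3.06, 3.06], [-0.79, 1.96], [0.05, 2.63], [-1.19, 4.34], [0.05, 2.64], [-2.94, 2.94]. Speed limits (rad/s): [2.79, 2.79, 3.14, 3.14, 3.14, 3.14].

### API

Orientations are given as a rotation vector (axis times angle).
In Python, from plant import status, cams, env gives the robot as it stands.
- The arm moves only by the tool send_rows, never from a script. Its argument "rows" is text: rows parted by semicolons, each of 5 numbers parted by spaces: the shift along the tool's x, y, z normalised to -1 to 1, where 1 is 30 cm, then the turn about the tool's z normalised to -1 to 1, where 1 is 180 degrees, then the opening, from 0 (shut) to 1 (fully open). In form: dx dy dz twist hand; .... A call has 1 to 5 rows; each row is the pose to reach, as a shift and turn from the pose commanded when the call began, along the tool's axes at that moment, turning the shorter way round; what a row does not reach only later rows make up. A row lasts 1/12 s, in which the tool goes at most 41.7 mm and 7.16 degrees, less where a joint would pass 70% of its speed; a pose out of reach is approached as far as the arm can. A call with a number of a shift or a turn outside -1 to 1 is refused whole. A call with a gripper value outside its range is refused whole. The fingers move at their own pace and stop on an object; "grip_force" is the grip in N (left out, the last holds). Time passes only in rows, so rows that repeat a pose let the fingers close. It gives the time, the measured TCP pose, the force, the opening and the grip force at its end, in the units of the state.
- status.get_state(): the state, without advancing time (a new reading comes with each control period).
- cams.snapshot(name): name is "side" or "top" or "wrist"; returns (picture, depth): 400x640x3 uint8, red, green, blue; 400x640 float32, m along the optical axis (not along the pixel's ray), 0 where there is no reading.
- cams.camera_model(name): a dict with "camera_matrix" (3x3 intrinsics, pixels), "k1" (the pictures are not rectified: a ray, as slopes to the right and down, at radius r is drawn at 1 + k1 r^2 times it, then the intrinsics apply), "pose" (4x4, takes a point from camera to world coordinates). Camera axes: x right, y up, looking along -z (the intrinsics and any distortion apply to the point x, -y, -z); pixel columns grow to the right and rows downward; lengths in m; the calibration is good to about 2 mm. A picture is of the moment at which its call begins: read the wrist's pose just before it. camera_model takes no time and is no camera call; for the wrist camera it gives the pose at the moment of the call.
- env.sign_off(): hands the job in; it is judged then, once.
The state is a dict: "time_s": time; "joints": joint angles; "dq": joint speeds; "tau": joint torques, N m; "ee_pos": TCP position; "eef_rot": TCP orientation; "force": force on the tool from outside, world axes, zero at the start; "ft_torque": the same for the moment, N m; "width": finger opening in m; "finger_force": force on a finger pad.
Only numpy, scipy, OpenCV 4.12 (cv2) and the standard library are available. Lean on these libraries where they do the work, as an engineer would, in place of code of your own. Each camera call takes 0.05 s, during which the arm holds its last target. There are 200 camera calls.

### The job

The thin white porcelain plate lies flush in the grey tipping rest, so it cannot be gripped there: press its overhanging end down onto the rest's slope and push it down to the toe stop, so that it stays tipped up by itself when let go. Then take it by the raised end, lay it gently, flat and centred, on the small round pan of the balance, let go, and press the balance's key fully down and release it to log the weight. Leave the glass beaker and the low glass dish where they stand.

Things in the scene. Friction and masses are not known exactly. Their poses are not given: they have to be found in the camera images.
- plate_centre (a point): Centre (half-way through the thickness) of the loose glazed white porcelain plate, 120 x 48 x 4 mm, about 60 g. x axis along its length, away from the end to press; y across; z out of its upper face. At first it lies level in the rest's recess, upper face flush with the rim, centre about 14 mm to the +x side of the ridge, its -x end overhanging the slope by about 46 mm.
- ridge (a point): Middle of the straight ridge (fulcrum) of the grey plastic tipping rest, 52 mm above the bench. x axis level, along the rest, away from the slope; y across; z up. On the +x side a level recess floor at ridge height, on the -x side a slope falling at 35 degrees. The rest is fixed, 149 mm long, 66 mm wide. The plate tips about the ridge when its -x end is pressed (1 N is enough).
- toe (a point): Foot of the slope, mid-width, 71 mm down the slope from the ridge, where a toe stop stands 7 mm out of the slope. Axes as the ridge. Plate and rest are slippery (friction about 0.35). A tipped plate falls back when let go, unless pushed some 24 mm down the slope to this stop; it then stays tipped at 35 degrees by its weight, with some 50 mm of its +x end free beyond the ridge.
- rim (a point): Middle of the +x end wall's top, 79 mm to the +x side of the ridge and 56 mm above the bench. Axes as the ridge. The rest's side walls have level tops at this same height (4 mm above the ridge) along both recess and slope; they are 51 mm apart inside, 7.5 mm thick. The raised end of a tipped plate clears them, so its two long edges can be gripped from above.
- pan_centre (a point): Centre of the upper face of the balance's round steel pan, 46 mm in diameter and 6 mm thick, 86 mm above the bench, on a thin stem 21 mm above the grey housing. x axis: level, from the balance's front (key) to its back; y across, z up. The pan is rigid. The balance is fixed, 190 mm (x) by 140 mm (y); nothing on it stands higher than the pan.
- key (a joint): Travel of the balance's key: 0 up, 0.006 m fully down, spring loaded, 5 N at full travel.
- key_top (a point): Centre of the top of the balance's round black key, 28 mm in diameter, pressed straight down 6 mm. It is 105 mm in front (-x) and 20 mm to the -y side of the pan centre, on the low front deck, 68 mm above the bench; a fixed grey collar 44 mm wide surrounds it, 10 mm lower.
- beaker_centre (a point): Centre of a glass beaker, 56 mm in diameter, 75 mm high, standing between rest and balance. Leave alone.
- dish_centre (a point): Centre of a low glass dish, 72 mm in diameter, 16 mm high, on the robot's side. Leave alone.
There are look-alikes about, which are no part of the job. Of the things that look like the part that bears plate_centre, the largest one is meant.

How it is judged:
On the way, in this order (a step that is already met when the one before it is completed fails the run):
1. the plate stays tipped up on the rest's slope, let go (angle between plate_centre's own z axis and vertical between 0.5 and 0.72 rad and distance between plate_centre and ridge below 0.03 m and contact force between the fingers and plate below 0.05 N), for 0.3 s.
2. the plate lies flat and centred on the pan, let go (horizontal distance between plate_centre and pan_centre below 0.015 m and z of plate_centre in the frame of pan_centre between -0.001 and 0.006 m and angle between plate_centre's own z axis and vertical below 0.06 rad and contact force between the fingers and plate below 0.05 N), for 0.3 s.
3. the key is pressed down with the plate on the pan (horizontal distance between plate_centre and pan_centre below 0.015 m and z of plate_centre in the frame of pan_centre between -0.001 and 0.006 m and angle between plate_centre's own z axis and vertical below 0.06 rad and value of joint key above 0.0045 m), for 0.05 s.
At the end, for the whole second after the job is handed in: The plate lies flat (within 0.06 rad) on the pan, its centre within 15 mm of the pan's centre, at rest and let go, and the key has been pressed at least 4.5 mm down with the plate there and has come up again (all of step 2 and value of joint key below 0.002 m and linear speed of plate below 0.02 m/s); the robot touches nothing.
It fails at once if the plate fell to the bench (height (world z) of plate_centre below 0.025 m).
It fails at once if the plate was dropped or thrown (moves freely faster than 0.5 m/s) (contact force between the fingers and plate below 0.05 N and linear speed of plate above 0.5 m/s).
It fails at once if the key was pressed before the plate lay on the pan (value of joint key above 0.0045 m and horizontal distance between plate_centre and pan_centre above 0.03 m).
It fails at once if beaker or dish was moved more than 30 mm (distance of any of beaker_centre, dish_centre from where it was at the start of the episode above 0.03 m).
It also fails if it takes over 66 s, if anything falls off the work surface, if the arm or the gripper's body presses on something with over 40 N, if the wrist force passes 120 N, or if a joint passes its speed limit or range.

## Working session

There is one attempt and no reset: what is moved stays moved. The work goes in short steps, Python scripts to look and compute and a tool call to move; the robot and the scene stay as the last step left them, time stands still between calls to the robot, and variables do not carry over. Pictures are saved under pics/ and viewed, at most 12 in all, crops included, and the job is handed in when it is done.

Besides the shell and the picture viewer there is one more tool, called after ">>>" as name(argument=value, ...) on one line, values as JSON. send_rows: Moves the arm, as the interface text tells. Its arguments: {"type":"object","properties":{"rows":{"type":"string"},"grip_force":{"type":"number"}},"required":["rows"]}

```bash
ls; mkdir -p pics
cat > h.py <<'E'
import numpy as np, cv2
from plant import status, cams, env
from scipy.spatial.transform import Rotation as R
def snap(n,save=None):
    m=cams.camera_model(n); im,d=cams.snapshot(n)
    if save: cv2.imwrite('pics/'+save,im[:,:,::-1])
    return im,d,m
def rays(m,uv):
    K=np.array(m['camera_matrix']);k=m['k1'];uv=np.atleast_2d(np.asarray(uv,float))
    p=cv2.undistortPoints(uv.reshape(-1,1,2),K,np.array([k,0,0,0.]))[:,0]
    T=np.array(m['pose']);d=np.c_[p[:,0],-p[:,1],-np.ones(len(p))]@T[:3,:3].T
    return T[:3,3],d
def onz(m,uv,z):
    o,d=rays(m,uv); return o+d*((z-o[2])/d[:,2])[:,None]
def withd(m,uv,depth):
    o,d=rays(m,uv); return o+d*np.atleast_1d(depth)[:,None]
E
python3 - <<'E'
from h import *
s=status.get_state();print(s)
a,da,ma=snap('top','top0.png');b,db,mb=snap('side','side0.png')
for m in(ma,mb):print(m)
np.savez('s0.npz',a=a,da=da,b=b,db=db)
E
```

```text
pics
{'time_s': 0.0, 'joints': array([-1.28669433e+00,  3.08973098e-01,  1.63516007e+00, -8.37411970e-06,
        1.19966968e+00, -6.96931018e-02]), 'dq': array([ 0.00107687,  0.00046314, -0.00024739, -0.00060207, -0.00064337,
        0.00153652]), 'tau': array([-2.83715144e-04, -4.15252304e+01, -2.76664370e+01, -7.41229678e-05,
        1.01843354e-02,  4.84889227e-06]), 'ee_pos': array([ 0.21630124, -0.58557073,  0.24707949]), 'eef_rot': array([-3.09040291e+00, -5.52464265e-01,  3.83392302e-04]), 'force': array([-0.28400954,  0.16140328,  0.14751134]), 'ft_torque': array([-0.02039939,  0.07593945,  0.01912289]), 'finger_force': 0.0, 'width': 0.08538238722906727}
{'camera_matrix': array([[520.70823029,   0.        , 324.83957011],
       [  0.        , 520.70823029, 204.22108017],
       [  0.        ,   0.        ,   1.        ]]), 'k1': -0.07208602324720523, 'pose': array([[ 0.03385341,  0.97574212, -0.21628978,  0.31726495],
       [-0.99941203,  0.03422753, -0.00201705,  0.03068124],
       [ 0.00543495,  0.21623089,  0.97632713,  1.20263759],
       [ 0.        ,  0.        ,  0.        ,  1.        ]])}
{'camera_matrix': array([[382.68527295,   0.        , 317.18567343],
       [  0.        , 382.68527295, 202.19405387],
       [  0.        ,   0.        ,   1.        ]]), 'k1': 0.021008800403673734, 'pose': array([[-0.87766265,  0.32171533, -0.35525698,  0.25936269],
       [-0.47880723, -0.55567319,  0.67968444,  0.59591673],
       [ 0.02125812,  0.76663326,  0.64173323,  0.62488831],
       [ 0.        ,  0.        ,  0.        ,  1.        ]])}
```

View pics/top0.png

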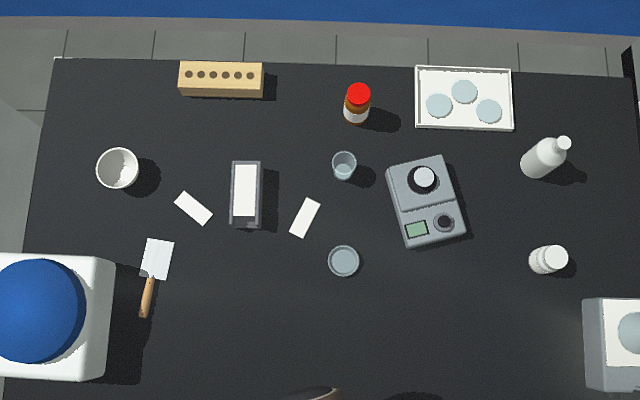

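View pics/side0.png

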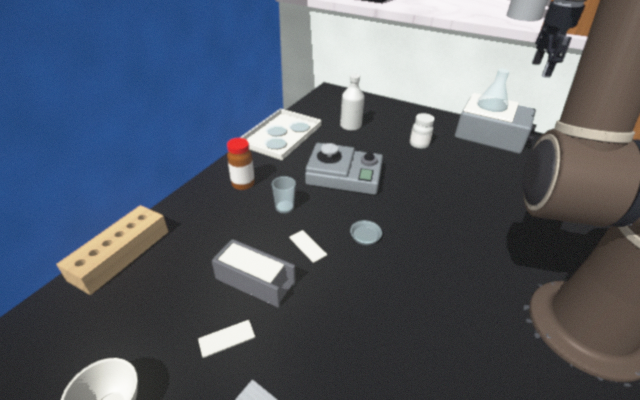

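The top picture shows three white strips: (245,190) in the grey rest, (193,208) and (305,217) flat on the bench. The one at (245,190) is the largest and sits in the rest, with its slope end towards the robot (row ~225). The balance is at (428,200): pan (424,178), key (444,222). The beaker is at (344,165) and the dish at (343,261).

Run:
```python
from h import *
z=np.load('s0.npz');a=z['a'];da=z['da'];m=cams.camera_model('top')
cv2.imwrite('pics/crop0.png',cv2.resize(a[130:270,170:480][:,:,::-1],None,fx=2.5,fy=2.5,interpolation=cv2.INTER_CUBIC))
w=(a.min(2)>170).astype(np.uint8)
cs,_=cv2.findContours(w,cv2.RETR_EXTERNAL,cv2.CHAIN_APPROX_NONE)
for c in cs:
    (u,v),s,_=cv2.minAreaRect(c)
    if cv2.contourArea(c)<150 or not(150<u<480 and 130<v<280):continue
    zz={True:.056,False:.003}[abs(u-245)<20]
    if u>400: zz=.086
    P=onz(m,c[:,0],zz)[:,:2].astype(np.float32)
    r=cv2.minAreaRect(P); print((round(u),round(v)),'xy',np.round(r[0],4),'size',np.round(r[1],4),r[2]); 
    if u<300: print(np.round(cv2.boxPoints(r),4).tolist())
# grey rest / height via depth
vv,uu=np.mgrid[0:400,0:640]
P=withd(m,np.c_[uu.ravel(),vv.ravel()],da.ravel()).reshape(400,640,3)
for v in range(155,236,4): print(v,np.round(P[v,245],3).tolist(),a[v,245].tolist())
H=P[...,2]
def blob(mask):
    Q=P[mask][:,:2].astype(np.float32); print(len(Q),cv2.minAreaRect(Q),cv2.minEnclosingCircle(Q))
box=lambda u0,v0,u1,v1:(uu>u0)&(uu<u1)&(vv>v0)&(vv<v1)
print('rest');blob(box(220,150,270,240)&(H>.04)&(H<.075))
print('pan');blob(box(400,155,450,200)&(H>.078)&(H<.1))
print('bal');blob(box(375,140,480,260)&(H>.03)&(H<.08))
print('key');blob(box(430,208,458,236)&(H>.063)&(H<.08))
for n,(u,v) in dict(pan=(424,178),key=(444,222),beaker=(344,165),dish=(343,261)).items():print(n,P[v,u],onz(m,[u,v],.07 if n!='dish' else .015))
```

```text
(156, 258) xy [0.4403 0.4203] size [0.065  0.0894] 82.60553741455078
[[0.3917999863624573, 0.3939000070095062], [0.4803999960422516, 0.3824000060558319], [0.4887999892234802, 0.44679999351501465], [0.4002000093460083, 0.45829999446868896]]
(304, 218) xy [0.5498 0.0809] size [0.037  0.0917] 66.03546142578125
(193, 208) xy [0.5637 0.345 ] size [0.0922 0.0368] 54.25689697265625
[[0.5217999815940857, 0.3183000087738037], [0.5516999959945679, 0.29679998755455017], [0.6054999828338623, 0.3716999888420105], [0.5756999850273132, 0.39320001006126404]]
(424, 177) xy [ 0.6352 -0.1854] size [0.0427 0.0429] 45.03074264526367
(244, 190) xy [0.5997 0.217 ] size [0.1203 0.0494] 0.9672412872314453
[[0.5392000079154968, 0.24060000479221344], [0.5400000214576721, 0.19120000302791595], [0.6603000164031982, 0.19329999387264252], [0.659500002861023, 0.24269999563694]]
155 [0.699, 0.23, 0.001] [60, 64, 66]
159 [0.689, 0.23, -0.0] [60, 60, 62]
163 [0.662, 0.22, 0.055] [115, 121, 127]
167 [0.652, 0.219, 0.057] [241, 242, 238]
171 [0.643, 0.219, 0.055] [242, 242, 239]
175 [0.634, 0.218, 0.054] [242, 242, 238]
[... 975 characters left out ...]
85)
bal
4737 ((0.5923856496810913, -0.19766086339950562), (0.191804900765419, 0.14245876669883728), 16.065025329589844) ((0.5914286375045776, -0.19846069812774658), 0.1157253161072731)
key
117 ((0.5397917032241821, -0.23340541124343872), (0.025824137032032013, 0.027845388278365135), 49.57372283935547) ((0.5425454378128052, -0.23204143345355988), 0.01632760278880596)
pan [ 0.63231216 -0.18602214  0.08576154] [[ 0.63675816 -0.18908029  0.07      ]]
key [ 0.53861125 -0.2349479   0.06178787] [[ 0.53701795 -0.23303584  0.07      ]]
beaker [ 0.68236494 -0.00970537 -0.00132017] [[ 0.66073711 -0.00731294  0.07      ]]
dish [ 0.45038525 -0.01323186  0.00339097] [[ 0.44909661 -0.01280677  0.015     ]]
```

View pics/crop0.png

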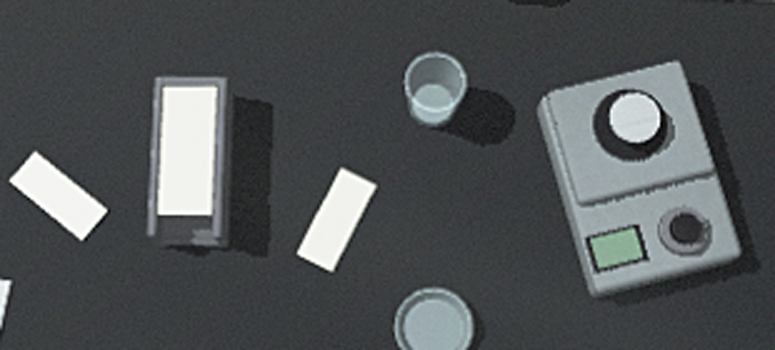

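The crop confirms it. The strip in the rest measures 120 x 49 mm, and the other two measure 92 x 37 mm and lie on the bench. The rest is at yaw ≈1° with the ridge near (0.586, 0.217). The balance is at yaw ≈16° with the pan at (0.635, -0.185) and the key at (0.540, -0.233).

```bash
cat > go.py <<'E'
import sys
from h import *
# usage: go.py x y z yawdeg(of tool x axis; mod 180)
def plan(x,y,z,yaw=None):
    s=status.get_state();Rm=R.from_rotvec(s['eef_rot']).as_matrix()
    t=Rm.T@(np.array([x,y,z])-s['ee_pos'])
    cur=np.degrees(np.arctan2(Rm[1,0],Rm[0,0])); tw=0
    if yaw is not None:
        tw=-(((yaw-cur)+90)%180-90)
    print('t',round(s['time_s'],2),'pos',np.round(s['ee_pos'],4),'yaw',round(cur,2),'tilt',np.round(Rm[:,2],3),'j6',round(s['joints'][5],2),'F',np.round(s['force'],2),'w',round(s['width'],4))
    print('shift/0.3',np.round(t/.3,4),'twist',round(tw,2),'=',round(tw/180,4),'dist',np.round(np.linalg.norm(t),4))
if __name__=='__main__':
    a=[float(v) for v in sys.argv[1:]];plan(*a)
E
python3 go.py .555 .217 .15 1
```

```text
t 0.1 pos [ 0.2163 -0.5856  0.2471] yaw 20.27 tilt [-0.001  0.002 -1.   ] j6 -0.07 F [ 0.09  0.35 -0.73] w 0.0858
shift/0.3 [ 1.9859 -2.1178  0.3287] twist 19.27 = 0.1071 dist 0.8765
```

>>> send_rows(rows="0.47 -0.5 0 0.107 0; 0.47 -0.5 0 0.107 0; 0.47 -0.5 0 0.107 0; 0.47 -0.5 0 0.107 0; 0.47 -0.5 0 0.107 0")

```text
time_s: 0.52
ee_pos: [0.2969, -0.3943, 0.2475]
eef_rot: [-3.14, -0.026, 0.001]
force: [0.0, 0.3, 1.1]
width: 0.0255
finger_force: 0.0
```

```bash
python3 go.py .555 .217 .15 1
```

```text
t 0.52 pos [ 0.2969 -0.3943  0.2475] yaw 0.96 tilt [-0.     0.002 -1.   ] j6 0.54 F [0.04 0.27 1.07] w 0.0255
shift/0.3 [ 0.8946 -2.0225  0.3278] twist -0.04 = -0.0002 dist 0.6707
```

>>> send_rows(rows="0.28 -0.63 0 0 0; 0.28 -0.63 0 0 0; 0.28 -0.63 0 0 0; 0.28 -0.63 0 0 0; 0.28 -0.63 0 0 0")

```text
time_s: 0.93
ee_pos: [0.3775, -0.2041, 0.248]
eef_rot: [-3.141, -0.027, 0.0]
force: [0.3, -0.4, 0.8]
width: 0.0002
finger_force: 0.0
```

>>> send_rows(rows="0.28 -0.63 0 0 0; 0.28 -0.63 0 0 0; 0.28 -0.63 0 0 0; 0.28 -0.63 0 0 0; 0.28 -0.63 0 0 0")

```text
time_s: 1.35
ee_pos: [0.4582, -0.0136, 0.2481]
eef_rot: [3.141, 0.028, 0.0]
force: [-0.1, -0.2, -0.5]
width: 0.0001
finger_force: 0.0
```

>>> send_rows(rows="0.28 -0.63 0 0 0; 0.28 -0.63 0 0 0; 0.28 -0.63 0 0 0; 0.28 -0.63 0 0 0; 0.28 -0.63 0 0 0")

```text
time_s: 1.77
ee_pos: [0.5388, 0.1769, 0.2478]
eef_rot: [3.141, 0.029, -0.001]
force: [1.5, -0.5, 1.2]
width: -0.0003
finger_force: 0.0
```

```bash
python3 go.py .553 .217 .12 1
python3 - <<'E'
from h import *
a,d,m=snap('wrist','w0.png'); print(m['camera_matrix'],np.round(m['pose'],3))
E
```

```text
t 1.77 pos [0.5388 0.1769 0.2478] yaw 1.05 tilt [-0.001 -0.    -1.   ] j6 1.79 F [ 1.45 -0.54  1.16] w -0.0003
shift/0.3 [ 0.05   -0.1329  0.4259] twist 0.05 = 0.0003 dist 0.1347
[[356.40731633   0.         316.35704088]
 [  0.         356.40731633 197.7207196 ]
 [  0.           0.           1.        ]] [[ 0.019  0.961  0.275  0.61 ]
 [-1.     0.017  0.006  0.178]
 [ 0.001 -0.275  0.961  0.372]
 [ 0.     0.     0.     1.   ]]
```

View pics/w0.png

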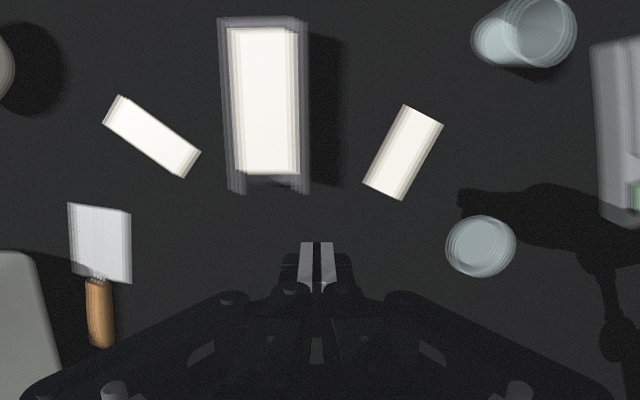

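The wrist picture is blurred because the arm was still moving. It shows the rest at (265,105) with its slope end towards the gripper at row ~185, and the fingers shut at (317,265).

>>> send_rows(rows="0.043 -0.133 0.1 0 0; 0.043 -0.133 0.23 0 0; 0.043 -0.133 0.36 0 0; 0.043 -0.133 0.46 0 0; 0.043 -0.133 0.46 0 0")

```text
time_s: 2.23
ee_pos: [0.544, 0.2128, 0.1019]
eef_rot: [3.136, 0.029, -0.025]
force: [-2.4, -1.1, -0.5]
width: 0.0002
finger_force: 0.0
```

```bash
python3 go.py .551 .217 .09 1
```

```text
t 2.23 pos [0.544  0.2128 0.1019] yaw 1.05 tilt [-0.016 -0.005 -1.   ] j6 1.85 F [-2.37 -1.07 -0.5 ] w 0.0002
shift/0.3 [ 0.0243 -0.0137  0.0393] twist 0.05 = 0.0003 dist 0.0144
```

>>> send_rows(rows="0 0 0 0 0; 0 0 0 0 0")

```text
time_s: 2.4
ee_pos: [0.5522, 0.2148, 0.1119]
eef_rot: [-3.141, -0.027, -0.004]
force: [0.5, 0.0, 0.3]
width: -0.0
finger_force: 0.0
```

```bash
python3 - <<'E'
from h import *
# one closer look: plate edges in wrist view
a,d,m=snap('wrist','w1.png')
E
python3 go.py .551 .217 .08 1
```

```text
t 2.45 pos [0.5532 0.2151 0.1131] yaw 0.99 tilt [ 0.005  0.001 -1.   ] j6 1.85 F [0.58 0.61 0.19] w -0.0
shift/0.3 [-0.0077 -0.0063  0.1102] twist -0.01 = -0.0001 dist 0.0332
```

View pics/w1.png

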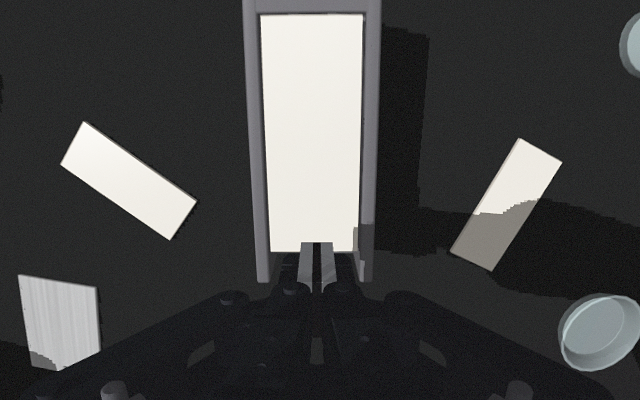

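The wrist view shows the plate at cols 261–363, rows 15–252, with the shut fingers at (316,265). They are centred across the rest and just above the end to press. I'll press gently from here.

Run:
```python
from h import *
m=cams.camera_model('wrist')
print(np.round(onz(m,[[261,14],[363,15],[358,252],[270,252]],.056),4))
```

```text
[[0.6621 0.2426 0.056 ]
 [0.6624 0.1943 0.056 ]
 [0.5413 0.1911 0.056 ]
 [0.5405 0.2401 0.056 ]]
```

>>> send_rows(rows="-0.008 -0.006 0.03 0 0; -0.008 -0.006 0.06 0 0; -0.008 -0.006 0.09 0 0; -0.008 -0.006 0.11 0 0; -0.008 -0.006 0.11 0 0")

```text
time_s: 2.87
ee_pos: [0.547, 0.216, 0.0754]
eef_rot: [3.14, 0.028, -0.005]
force: [-0.1, 0.1, -0.3]
width: -0.0001
finger_force: 0.0
```

>>> send_rows(rows="0 0 0.01 0 0; 0 0 0.02 0 0; 0 0 0.03 0 0; 0 0 0.03 0 0")

```text
time_s: 3.2
ee_pos: [0.5483, 0.2164, 0.0677]
eef_rot: [3.141, 0.028, -0.001]
force: [-0.6, 0.2, 0.9]
width: 0.0001
finger_force: 0.2
```

```bash
python3 go.py .551 .217 .06 1
```

```text
t 3.2 pos [0.5483 0.2164 0.0677] yaw 1.01 tilt [-0.001 -0.    -1.   ] j6 1.86 F [-0.6   0.19  0.91] w 0.0001
shift/0.3 [ 0.009  -0.0018  0.0258] twist 0.01 = 0.0001 dist 0.0082
```

>>> send_rows(rows="0.002 0 0.01 0 0; 0.004 0 0.02 0 0; 0.006 0 0.03 0 0; 0.006 0 0.035 0 0; 0.006 0 0.035 0 0")

```text
time_s: 3.62
ee_pos: [0.5499, 0.2164, 0.0572]
eef_rot: [3.141, 0.028, -0.002]
force: [-0.7, 0.1, 0.6]
width: -0.0001
finger_force: 0.1
```

>>> send_rows(rows="0 0 0.005 0 0; 0 0 0.01 0 0; 0 0 0.01 0 0")

```text
time_s: 3.87
ee_pos: [0.5502, 0.2166, 0.0548]
eef_rot: [3.141, 0.028, -0.001]
force: [-1.7, 0.2, 0.4]
width: 0.0002
finger_force: 0.7
```

```bash
python3 go.py .551 .217 .055 1;  python3 - <<'E'
from h import *
a,d,m=snap('side'); cv2.imwrite('pics/s1.png',cv2.resize(a[190:330,180:340][:,:,::-1],None,fx=4,fy=4,interpolation=cv2.INTER_CUBIC))
E
```

```text
t 3.87 pos [0.5502 0.2166 0.0548] yaw 1.01 tilt [-0.001 -0.    -1.   ] j6 1.85 F [-1.66  0.21  0.41] w 0.0002
shift/0.3 [ 0.0028 -0.0015 -0.0005] twist 0.01 = 0.0 dist 0.0009
```

View pics/s1.png

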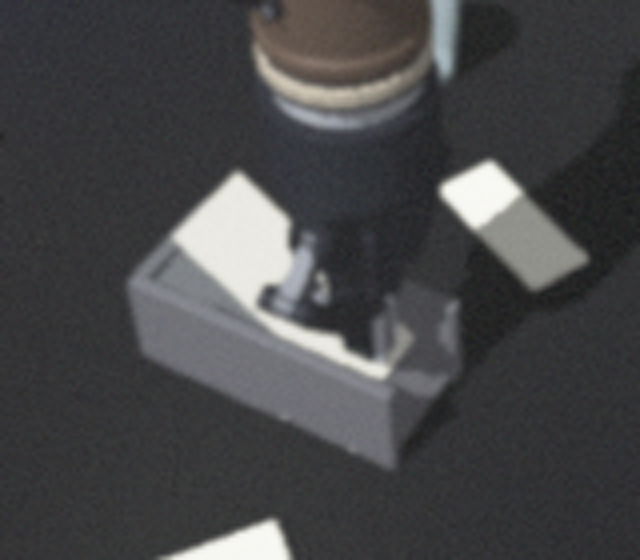

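The side crop shows the plate tipped: its raised end is at (240,175) and the fingers press its low end near (370,330). Next I push it down the slope.

>>> send_rows(rows="0 0 0.007 0 0; -0.008 0 0.014 0 0; -0.016 0 0.02 0 0; -0.024 0 0.025 0 0; -0.024 0 0.025 0 0")

```text
time_s: 4.33
ee_pos: [0.5438, 0.2171, 0.0499]
eef_rot: [-3.14, -0.028, -0.002]
force: [-4.4, 0.0, 14.3]
width: -0.0
finger_force: 7.2
```

```bash
python3 go.py .551 .217 .055 1;  python3 - <<'E'
from h import *
a,d,m=snap('side'); cv2.imwrite('pics/s2.png',cv2.resize(a[190:330,180:340][:,:,::-1],None,fx=4,fy=4,interpolation=cv2.INTER_CUBIC))
w=(a.min(2)>150).astype(np.uint8);w[:, :200]=0;w[:,300:]=0;w[:225]=0
b=np.load('s0.npz')['b']
def bb(x):
    x=(x.min(2)>150).astype(np.uint8)[225:300,200:300];return cv2.boundingRect(x),x.sum()
print(bb(b),bb(a),bb(cv2.resize(cv2.imread('pics/s1.png'),(160,140),interpolation=cv2.INTER_AREA)) if 0 else '')
E
```

```text
t 4.33 pos [0.5438 0.2171 0.0499] yaw 1.01 tilt [ 0.001  0.001 -1.   ] j6 1.86 F [-4.44  0.03 14.3 ] w -0.0
shift/0.3 [ 0.0241  0.0009 -0.0169] twist 0.01 = 0.0 dist 0.0088
((18, 7, 82, 51), np.uint64(1469)) ((26, 7, 74, 55), np.uint64(862))
```

>>> send_rows(rows="-0.01 0 0.004 0 0; -0.02 0 0.011 0 0; -0.03 0 0.018 0 0; -0.04 0 0.025 0 0; -0.04 0 0.025 0 0")

```text
time_s: 4.8
ee_pos: [0.5324, 0.2169, 0.042]
eef_rot: [-3.14, -0.028, -0.004]
force: [-3.2, -1.4, 10.4]
width: -0.0004
finger_force: 5.1
```

```bash
python3 go.py .551 .217 .055 1;  python3 - <<'E'
from h import *
a,d,m=snap('side'); cv2.imwrite('pics/s2.png',cv2.resize(a[190:330,180:340][:,:,::-1],None,fx=4,fy=4,interpolation=cv2.INTER_CUBIC))
E
```

```text
t 4.8 pos [0.5324 0.2169 0.042 ] yaw 1.02 tilt [ 0.003  0.001 -1.   ] j6 1.86 F [-3.2  -1.4  10.38] w -0.0004
shift/0.3 [ 0.0622  0.0008 -0.043 ] twist 0.02 = 0.0001 dist 0.0227
```

View pics/s2.png

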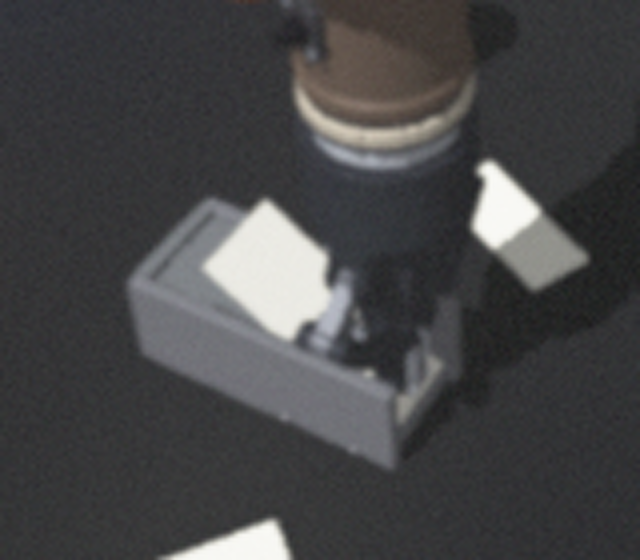

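The plate moves with the finger. Its raised end is now at (265,205) in the crop, about 21 mm down. I'll push the last few mm to the stop.

>>> send_rows(rows="-0.008 0 0.004 0 0; -0.016 0 0.009 0 0; -0.022 0 0.013 0 0; -0.022 0 0.013 0 0")

```text
time_s: 5.18
ee_pos: [0.5263, 0.2169, 0.0379]
eef_rot: [-3.14, -0.028, -0.006]
force: [-1.3, 0.3, 9.0]
width: -0.0001
finger_force: 3.9
```

```bash
python3 go.py .551 .217 .055 1
```

```text
t 5.18 pos [0.5263 0.2169 0.0379] yaw 1.01 tilt [ 0.004  0.002 -1.   ] j6 1.87 F [-1.29  0.33  9.02] w -0.0001
shift/0.3 [ 0.0825  0.001  -0.0567] twist 0.01 = 0.0001 dist 0.03
```

>>> send_rows(rows="-0.004 0 -0.01 0 0; -0.01 0 -0.03 0 0; -0.01 0 -0.08 0 0; -0.01 0 -0.16 0 0; -0.01 0 -0.26 0 0")

```text
time_s: 5.6
ee_pos: [0.5192, 0.2152, 0.1125]
eef_rot: [3.14, 0.028, -0.008]
force: [0.1, -0.5, 0.6]
width: 0.0
finger_force: 0.0
```

>>> send_rows(rows="-0.1 0 -0.1 0 0.7; -0.1 0 -0.15 0 0.7; -0.1 0 -0.15 0 0.7; -0.1 0 -0.15 0 0.7; -0.1 0 -0.15 0 0.7")

```text
time_s: 6.02
ee_pos: [0.4912, 0.2152, 0.158]
eef_rot: [3.141, 0.028, -0.001]
force: [-0.2, 0.0, 0.1]
width: 0.0595
finger_force: 0.0
```

```bash
python3 go.py .622 .217 .16 1;  python3 - <<'E'
from h import *
a,d,m=snap('wrist','w2.png'); print(cams.camera_model('wrist')['pose'])
np.savez('w2.npz',a=a,d=d,pose=m['pose'])
E
```

```text
t 6.02 pos [0.4912 0.2152 0.158 ] yaw 1.01 tilt [-0.001 -0.    -1.   ] j6 1.89 F [-0.2   0.02  0.12] w 0.0595
shift/0.3 [ 0.4359  0.0017 -0.0072] twist 0.01 = 0.0 dist 0.1308
[[ 0.01765194  0.96092957  0.27622955  0.56187444]
 [-0.99984248  0.01645336  0.00665618  0.21595645]
 [ 0.00185122 -0.27630354  0.96106864  0.28199415]
 [ 0.          0.          0.          1.        ]]
```

View pics/w2.png

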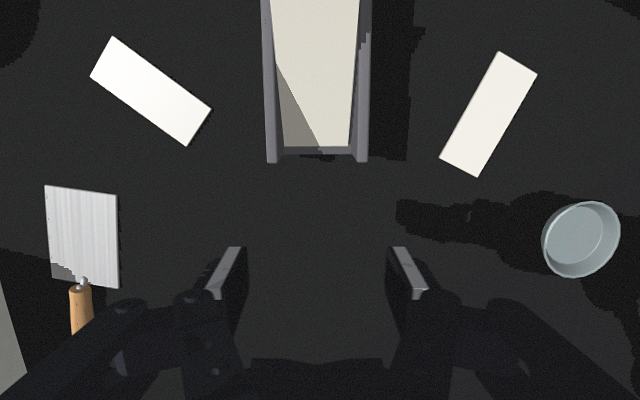

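The wrist view shows the plate staying tipped by itself, with its low end against the toe stop at (315,148). I'll measure its plane briefly while going in to grip it.

```bash
python3 - <<'E'
from h import *
z=np.load('w2.npz');m=cams.camera_model('wrist')
vv,uu=np.mgrid[5:140,285:345];P=withd(m,np.c_[uu.ravel(),vv.ravel()],z['d'][5:140,285:345].ravel())
c=P.mean(0);n=np.linalg.svd(P-c)[2][2];n*=np.sign(n[2]);print(c,n,np.degrees(np.arccos(n[2])),P.min(0),P.max(0))
print('plane z at x=.618:',c[2]-n[0]/n[2]*(.618-c[0]))
T=snap('top','t3.png');a=T[0];m=T[2]
w=(a.min(2)>150).astype(np.uint8);w[:,:225]=0;w[:,268:]=0;w[:150]=0;w[235:]=0
k=cv2.findContours(w,0,1)[0];k=max(k,key=cv2.contourArea);b=cv2.boundingRect(k);print(b,onz(m,[[b[0],b[1]],[b[0]+b[2],b[1]]],.084))
E
python3 go.py .618 .217 .16 1
```

```text
[0.57435761 0.21690181 0.04829734] [ 1.24093148e-02 -9.99922664e-01  8.22090962e-04] 89.95289765220748 [0.5301918  0.19440172 0.01392627] [0.61066597 0.23823114 0.28199415]
plane z at x=.618: -0.6104766949672096
(243, 175, 15, 44) [[0.62540488 0.21769921 0.084     ]
 [0.62655069 0.18419244 0.084     ]]
t 6.12 pos [0.4908 0.215  0.1571] yaw 0.99 tilt [-0.003 -0.001 -1.   ] j6 1.89 F [-0.23 -0.04  0.45] w 0.0597
shift/0.3 [ 0.424   0.0008 -0.0108] twist -0.01 = -0.0 dist 0.1272
```

>>> send_rows(rows="0.1 0 0 0 0.95; 0.2 0 0 0 0.95; 0.3 0 0 0 0.95; 0.38 -0.005 0 0 0.95; 0.42 -0.005 0 0 0.95")

```text
time_s: 6.53
ee_pos: [0.6202, 0.2189, 0.157]
eef_rot: [3.141, 0.026, 0.0]
force: [0.6, -0.1, 0.5]
width: 0.0809
finger_force: 0.0
```

>>> send_rows(rows="0 0 0.06 0 0.95; 0 0 0.12 0 0.95; 0 0 0.17 0 0.95; 0 0 0.21 0 0.95; 0 0 0.23 0 0.95")

```text
time_s: 6.95
ee_pos: [0.6155, 0.2184, 0.0858]
eef_rot: [3.14, 0.027, -0.009]
force: [-0.2, -1.6, -0.7]
width: 0.081
finger_force: 0.0
```

>>> send_rows(rows="0 0 0 0 0.95; 0 0 0 0 0.95")

```text
time_s: 7.12
ee_pos: [0.6173, 0.2191, 0.0892]
eef_rot: [3.141, 0.028, -0.002]
force: [0.1, 0.1, 0.9]
width: 0.0809
finger_force: 0.0
```

```bash
python3 go.py .618 .217 .077 1
```

```text
t 7.12 pos [0.6173 0.2191 0.0892] yaw 1.01 tilt [-0.001 -0.    -1.   ] j6 1.83 F [0.08 0.13 0.87] w 0.0809
shift/0.3 [0.0022 0.0071 0.0407] twist 0.01 = 0.0001 dist 0.0124
```

>>> send_rows(rows="0.002 0.004 0.013 0 0.95; 0.002 0.004 0.027 0 0.95; 0.002 0.004 0.04 0 0.95; 0.002 0.004 0.04 0 0.8; 0.002 0.004 0.04 0 0.65", grip_force=20)

```text
time_s: 7.53
ee_pos: [0.6179, 0.218, 0.0778]
eef_rot: [3.141, 0.028, -0.001]
force: [-0.1, 0.2, -0.3]
width: 0.0592
finger_force: 0.0
```

>>> send_rows(rows="0 0 0 0 0.5; 0 0 0 0 0.5; 0 0 0 0 0.5; 0 0 0 0 0.5; 0 0 0 0 0.5", grip_force=20)

```text
time_s: 7.95
ee_pos: [0.6183, 0.2181, 0.0781]
eef_rot: [-3.141, -0.028, -0.001]
force: [0.1, -0.1, 0.5]
width: 0.0473
finger_force: 22.7
```

>>> send_rows(rows="0 0 -0.02 0 0.4; 0 0 -0.05 0 0.4; 0 0 -0.1 0 0.4; 0 0 -0.15 0 0.4; 0 0 -0.2 0 0.4")

```text
time_s: 8.37
ee_pos: [0.6185, 0.2182, 0.1399]
eef_rot: [-3.141, -0.028, -0.002]
force: [0.6, -0.8, -0.2]
width: 0.0474
finger_force: 22.6
```

>>> send_rows(rows="0 0 -0.05 0 0.4; 0 0 -0.1 0 0.4; 0 0 -0.15 0 0.4; 0 0 -0.15 0 0.4; 0 0 -0.15 0 0.4")

```text
time_s: 8.78
ee_pos: [0.6194, 0.2184, 0.1854]
eef_rot: [-3.14, -0.028, -0.007]
force: [-0.9, 0.7, -1.9]
width: 0.0472
finger_force: 22.6
```

```bash
python3 go.py .618 .217 .18 1
python3 - <<'E'
from h import *
a,d,m=snap('side'); cv2.imwrite('pics/s4.png',cv2.resize(a[140:340,160:360][:,:,::-1],None,fx=2.5,fy=2.5,interpolation=cv2.INTER_CUBIC))
a,d,m=snap('wrist'); cv2.imwrite('pics/w4.png',a[:,:,::-1])
x=cv2.hconcat([cv2.resize(cv2.imread('pics/s4.png'),(400,400)),cv2.imread('pics/w4.png')[:,120:520]]);cv2.imwrite('pics/c4.png',x)
E
```

```text
t 8.78 pos [0.6194 0.2184 0.1854] yaw 1.01 tilt [ 0.004  0.001 -1.   ] j6 1.83 F [-0.86  0.71 -1.91] w 0.0472
shift/0.3 [-0.0048  0.0045  0.0181] twist 0.01 = 0.0001 dist 0.0058
```

View pics/c4.png

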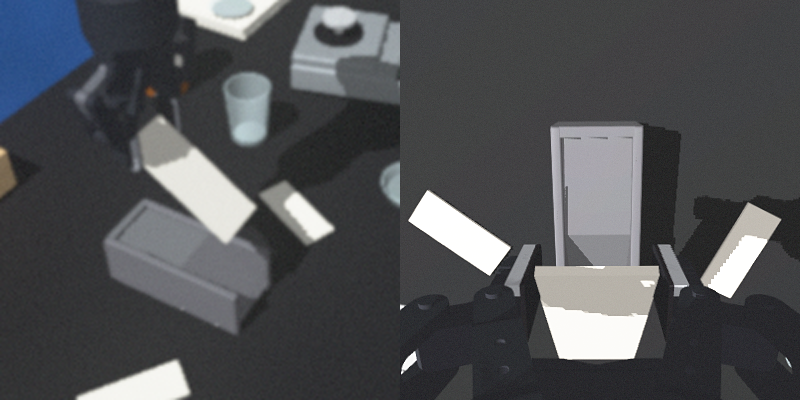

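The plate is held at its raised end and still tilted; its top end shows in the wrist view at (316,268). I'll measure its tilt by depth and by its end edge.

```bash
cat > tilt.py <<'E'
from h import *
def tilt():
    s=status.get_state();a,d,m=snap('wrist')
    T=np.array(m['pose'])
    vv,uu=np.mgrid[255:380,262:372]
    k=(a[vv,uu].min(2)>110)&(d[vv,uu]>0.02)&(d[vv,uu]<.4)
    P=withd(m,np.c_[uu[k],vv[k]],d[vv[k],uu[k]])
    Rm=R.from_rotvec(s['eef_rot']).as_matrix()
    Q=(P-s['ee_pos'])@Rm   # tool frame
    c=np.median(Q,0)
    for _ in range(4):
        p=np.polyfit(Q[:,0],Q[:,2],1);r=Q[:,2]-np.polyval(p,Q[:,0]);Q=Q[abs(r)<max(.003,1.5*np.std(r))]
    ang=np.degrees(np.arctan(p[0]))
    print('n',len(Q),'tilt deg (low end at -x if neg)',round(ang,2),'tool z of top at x=0',round(p[1],4),'x range',Q[:,0].min().round(4),Q[:,0].max().round(4),'std',r.std().round(4),'ymean',Q[:,1].mean().round(4))
if __name__=='__main__': tilt()
E
python3 tilt.py; python3 go.py .62 .218 .2
```

```text
n 8886 tilt deg (low end at -x if neg) -35.08 tool z of top at x=0 0.0003 x range -0.0929 0.0087 std 0.0007 ymean 0.0005
t 8.93 pos [0.6173 0.2178 0.1819] yaw 1.01 tilt [-0.002 -0.001 -1.   ] j6 1.83 F [-0.09  0.15 -1.87] w 0.0472
shift/0.3 [ 0.0089 -0.0006 -0.0602] twist 0 = 0.0 dist 0.0183
```

Tilt is 35.1°, and the grip is about 50 mm from the plate's centre. I'll carry it to the balance, let the pan's near edge turn it nearly level in the pads, measure it, then lay it down centred.

>>> send_rows(rows="0 0.03 -0.05 0 0.4; 0.01 0.09 -0.07 0 0.4; 0.02 0.17 -0.07 0 0.4; 0.03 0.25 -0.07 0 0.4; 0.045 0.33 -0.07 0 0.4")

```text
time_s: 9.35
ee_pos: [0.6331, 0.1179, 0.2043]
eef_rot: [3.141, 0.029, -0.001]
force: [1.0, 0.2, -1.3]
width: 0.0473
finger_force: 22.6
```

>>> send_rows(rows="0.012 0.08 0 0 0.4; 0.024 0.16 0 0 0.4; 0.036 0.24 0 0 0.4; 0.048 0.32 0 0 0.4; 0.06 0.4 0 0 0.4")

```text
time_s: 9.77
ee_pos: [0.6532, -0.0023, 0.204]
eef_rot: [3.141, 0.027, -0.002]
force: [-0.4, 0.1, -0.6]
width: 0.0473
finger_force: 22.6
```

>>> send_rows(rows="0.012 0.08 0 0 0.4; 0.024 0.16 0 0 0.4; 0.036 0.24 0 0 0.4; 0.048 0.32 0 0 0.4; 0.06 0.4 0 0 0.4")

```text
time_s: 10.18
ee_pos: [0.6731, -0.1219, 0.204]
eef_rot: [3.141, 0.027, -0.002]
force: [0.5, -0.3, -0.9]
width: 0.0475
finger_force: 22.6
```

>>> send_rows(rows="0.01 0.08 0 0 0.4; 0.02 0.14 0 0 0.4; 0.034 0.19 0 0 0.4; 0.034 0.217 0 0 0.4; 0.034 0.217 0 0 0.4")

```text
time_s: 10.6
ee_pos: [0.6849, -0.1868, 0.2038]
eef_rot: [3.141, 0.025, -0.0]
force: [-0.2, -1.1, 0.0]
width: 0.0472
finger_force: 22.6
```

```bash
python3 tilt.py; python3 go.py .685 -.185 .155 1
python3 - <<'E'
from h import *
# pan via wrist depth: points at z .08-.092 near expected
a,d,m=snap('wrist','w5.png')
vv,uu=np.mgrid[0:400,0:640]
P=withd(m,np.c_[uu.ravel(),vv.ravel()],d.ravel()).reshape(400,640,3)
k=(d>0)&(abs(P[...,2]-.086)<.006)&(abs(P[...,0]-.635)<.035)&(abs(P[...,1]+.185)<.035)
print(k.sum()); 
if k.sum()>50: print(cv2.minAreaRect(P[k][:,:2].astype(np.float32)),P[k].min(0),P[k].max(0))
E
```

```text
n 8899 tilt deg (low end at -x if neg) -35.08 tool z of top at x=0 0.0003 x range -0.0928 0.0086 std 0.0006 ymean 0.0005
t 10.65 pos [ 0.6847 -0.1853  0.2037] yaw 0.95 tilt [-0.001  0.001 -1.   ] j6 1.23 F [ 0.48 -0.21 -0.73] w 0.0472
shift/0.3 [ 0.001  -0.0009  0.1622] twist -0.05 = -0.0003 dist 0.0487
1790
((0.6463367938995361, -0.1856558471918106), (0.027319062501192093, 0.045154422521591187), 0.5301017761230469) [ 0.63261525 -0.20831668  0.08002069] [ 0.65998782 -0.16312552  0.0870093 ]
```

>>> send_rows(rows="0.003 0 0.04 0 0.4; 0.003 0 0.09 0 0.4; 0.003 0 0.13 0 0.4; 0.003 0 0.16 0 0.4; 0.003 0 0.18 0 0.4")

```text
time_s: 11.12
ee_pos: [0.6842, -0.1837, 0.1464]
eef_rot: [-3.14, -0.029, 0.007]
force: [-0.4, -0.1, -1.1]
width: 0.0474
finger_force: 22.6
```

>>> send_rows(rows="0 0 0 0 0.4; 0 0 0 0 0.4")

```text
time_s: 11.28
ee_pos: [0.6854, -0.1847, 0.1489]
eef_rot: [-3.141, -0.028, 0.002]
force: [-0.4, 0.0, -0.6]
width: 0.0476
finger_force: 22.6
```

```bash
python3 go.py .6856 -.185 .1413 1
```

```text
t 11.28 pos [ 0.6854 -0.1847  0.1489] yaw 1.02 tilt [-0.001  0.001 -1.   ] j6 1.23 F [-0.4   0.02 -0.56] w 0.0476
shift/0.3 [0.0005 0.0012 0.0252] twist 0.02 = 0.0001 dist 0.0076
```

>>> send_rows(rows="0 0 0.013 0 0.4; 0.002 0 0.026 0 0.4; 0.008 0 0.036 0 0.4; 0.015 0 0.047 0 0.4; 0.021 0 0.058 0 0.4")

```text
time_s: 11.7
ee_pos: [0.6927, -0.185, 0.1329]
eef_rot: [3.141, 0.028, 0.001]
force: [-0.2, -0.7, 0.2]
width: 0.0467
finger_force: 22.2
```

```bash
python3 tilt.py; python3 go.py .6937 -.185 .1278
```

```text
n 9594 tilt deg (low end at -x if neg) -28.75 tool z of top at x=0 0.0003 x range -0.0764 0.0088 std 0.0006 ymean 0.0006
t 11.75 pos [ 0.6926 -0.1849  0.132 ] yaw 1.01 tilt [ 0. -0. -1.] j6 1.23 F [-0.09 -0.13  0.5 ] w 0.0472
shift/0.3 [0.0037 0.0005 0.0139] twist 0 = 0.0 dist 0.0043
```

>>> send_rows(rows="0.008 0 0.018 0 0.4; 0.016 0 0.037 0 0.4; 0.02 0 0.05 0 0.4; 0.025 0 0.062 0 0.4; 0.028 0 0.075 0 0.4")

```text
time_s: 12.17
ee_pos: [0.7008, -0.1847, 0.1094]
eef_rot: [3.141, 0.028, 0.0]
force: [0.5, -0.6, 0.6]
width: 0.047
finger_force: 21.1
```

>>> send_rows(rows="0.003 0 0.012 0 0.4; 0.005 0 0.025 0 0.4; 0.007 0 0.036 0 0.4; 0.008 0 0.046 0 0.4; 0.008 0 0.046 0 0.4")

```text
time_s: 12.58
ee_pos: [0.7026, -0.1845, 0.0953]
eef_rot: [-3.141, -0.028, 0.002]
force: [-0.8, -0.5, 0.5]
width: 0.0472
finger_force: 20.7
```

```bash
python3 tilt.py; python3 go.py .703 -.185 .0905
```

```text
n 10514 tilt deg (low end at -x if neg) -3.87 tool z of top at x=0 0.0 x range -0.042 0.0082 std 0.0006 ymean 0.0007
t 12.63 pos [ 0.7026 -0.1846  0.0956] yaw 1.01 tilt [-0.001  0.    -1.   ] j6 1.24 F [-0.48  0.63  1.1 ] w 0.0473
shift/0.3 [0.0014 0.0015 0.0171] twist 0 = 0.0 dist 0.0052
```

>>> send_rows(rows="0.001 0 0.005 0 0.4; 0.001 0 0.01 0 0.4; 0.001 0 0.014 0 0.4; 0.001 0 0.014 0 0.4")

```text
time_s: 12.97
ee_pos: [0.7032, -0.1847, 0.0918]
eef_rot: [3.141, 0.028, 0.0]
force: [0.5, 1.3, 1.6]
width: 0.0473
finger_force: 20.6
```

>>> send_rows(rows="0 0 -0.01 0 0.4; 0 0 -0.03 0 0.4; 0 0 -0.04 0 0.4; 0 0 -0.04 0 0.4; 0 0 -0.04 0 0.4")

```text
time_s: 13.38
ee_pos: [0.7036, -0.1848, 0.1046]
eef_rot: [3.141, 0.028, 0.002]
force: [-0.2, -1.1, -0.9]
width: 0.0475
finger_force: 20.8
```

```bash
python3 tilt.py; python3 go.py .686 -.185 .1
python3 - <<'E'
from h import *
s=status.get_state();a,d,m=snap('wrist','w6.png')
col=a[240:300,300:335].min(2).mean(1);print(np.round(col).astype(int).tolist())
Rm=R.from_rotvec(s['eef_rot']).as_matrix()
for v in (250,255,260,265,270,275): print(v,((onz(m,[[317,v]],s['ee_pos'][2])-s['ee_pos'])@Rm)[0].round(4))
E
```

```text
n 10476 tilt deg (low end at -x if neg) -4.16 tool z of top at x=0 -0.0 x range -0.042 0.0082 std 0.0006 ymean 0.0007
t 13.43 pos [ 0.7033 -0.1847  0.1042] yaw 1.01 tilt [ 0. -0. -1.] j6 1.24 F [-0.87  0.43 -0.06] w 0.0473
shift/0.3 [-0.0578  0.0001  0.0141] twist 0 = 0.0 dist 0.0178
[90, 89, 91, 89, 89, 88, 89, 89, 89, 89, 91, 92, 93, 92, 89, 85, 81, 75, 76, 79, 79, 80, 78, 114, 119, 114, 114, 114, 119, 128, 128, 128, 128, 128, 128, 128, 128, 127, 128, 128, 128, 128, 128, 128, 128, 127, 128, 127, 127, 127, 128, 127, 128, 128, 127, 128, 127, 128, 128, 127]
250 [0.0144 0.0009 0.    ]
255 [0.0123 0.0009 0.    ]
260 [0.0102 0.0009 0.    ]
265 [0.0081 0.0009 0.    ]
270 [0.0059 0.0009 0.    ]
275 [0.0038 0.0009 0.    ]
```

View pics/w6.png

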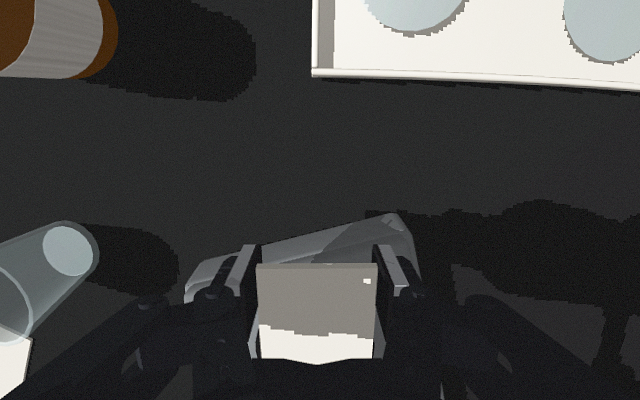

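The plate is held nearly level, with its end edge at row 269, so its centre lies 54 mm behind the TCP. I'll shift to centre it, then lower.

>>> send_rows(rows="-0.015 -0.002 0 0 0.4; -0.03 -0.002 0 0 0.4; -0.045 -0.002 0 0 0.4; -0.045 -0.002 0.01 0 0.4; -0.045 -0.002 0.02 0 0.4")

```text
time_s: 13.9
ee_pos: [0.6894, -0.1844, 0.0979]
eef_rot: [3.141, 0.027, 0.0]
force: [-0.7, -0.1, -0.9]
width: 0.0472
finger_force: 20.8
```

>>> send_rows(rows="0 0 0.007 0 0.4; 0 0 0.014 0 0.4; 0 0 0.02 0 0.4; 0 0 0.025 0 0.4; 0 0 0.025 0 0.4")

```text
time_s: 14.32
ee_pos: [0.6899, -0.1843, 0.0904]
eef_rot: [3.141, 0.028, -0.0]
force: [-0.3, 0.2, 1.7]
width: 0.0471
finger_force: 20.8
```

```bash
python3 tilt.py; python3 go.py .6897 -.184 .09
```

```text
n 10486 tilt deg (low end at -x if neg) -0.86 tool z of top at x=0 0.0 x range -0.04 0.0083 std 0.0006 ymean 0.0007
t 14.37 pos [ 0.6898 -0.1843  0.0906] yaw 1.01 tilt [-0.  0. -1.] j6 1.23 F [ 0.25 -0.69  2.44] w 0.0469
shift/0.3 [-0.0005 -0.0009  0.0019] twist 0 = 0.0 dist 0.0006
```

>>> send_rows(rows="0 0 0.002 0 0.4; 0 0 0.002 0 0.4; 0 0 0.002 0 0.57; 0 0 0.002 0 0.6; 0 0 0.002 0 0.65")

```text
time_s: 14.78
ee_pos: [0.6897, -0.1843, 0.0897]
eef_rot: [3.141, 0.028, 0.0]
force: [0.7, -0.0, -0.6]
width: 0.055
finger_force: 0.0
```

>>> send_rows(rows="0 0 0 0 0.75; 0 0 0 0 0.85; 0 0 0 0 0.85; 0 0 0 0 0.85")

```text
time_s: 15.12
ee_pos: [0.6897, -0.1843, 0.0898]
eef_rot: [-3.141, -0.028, 0.0]
force: [-0.7, -0.6, -0.0]
width: 0.0724
finger_force: 0.0
```

```bash
python3 tilt.py; python3 go.py .6897 -.184 .15
```

```text
n 10686 tilt deg (low end at -x if neg) 0.2 tool z of top at x=0 0.0009 x range -0.0396 0.0082 std 0.0006 ymean 0.0006
t 15.17 pos [ 0.6897 -0.1843  0.0898] yaw 1.01 tilt [-0.  0. -1.] j6 1.23 F [ 0.7   0.36 -0.74] w 0.0725
shift/0.3 [ 0.     -0.001  -0.2005] twist 0 = 0.0 dist 0.0602
```

Released, and flat to 0.2°. I'll retreat straight up and check the centring from the top camera.

>>> send_rows(rows="0 0 -0.03 0 0.85; 0 0 -0.1 0 0.85; 0 0 -0.2 0 0.85; 0 0 -0.3 0 0.85; 0 0 -0.3 0 0.85")

```text
time_s: 15.58
ee_pos: [0.6945, -0.1858, 0.1892]
eef_rot: [3.137, 0.028, 0.021]
force: [1.0, -0.3, 1.7]
width: 0.0726
finger_force: 0.0
```

>>> send_rows(rows="-0.05 0.12 0 0 0; -0.15 0.25 0 0 0; -0.25 0.33 0 0 0; -0.35 0.33 0 0 0; -0.5 0.33 0 0 0")

```text
time_s: 16.0
ee_pos: [0.5448, -0.2882, 0.1807]
eef_rot: [3.139, 0.025, 0.005]
force: [0.4, -0.8, 1.0]
width: 0.0121
finger_force: 0.0
```

>>> send_rows(rows="-0.12 0.005 0 0 0; -0.12 0.005 0 0 0; -0.12 0.005 0 0 0; -0.12 0.005 0 0 0")

```text
time_s: 16.33
ee_pos: [0.5098, -0.2886, 0.181]
eef_rot: [3.14, 0.027, 0.004]
force: [0.4, -0.8, 0.6]
width: -0.0001
finger_force: 0.0
```

```bash
python3 go.py .54 -.233 .12 1
python3 - <<'E'
from h import *
a,d,m=snap('wrist','w7.png'); ms=[('wrist',a,m)]
b,_,mb=snap('top','t7.png'); ms.append(('top',b,mb))
for n,a,m in ms:
    w=(a.min(2)>165).astype(np.uint8)
    for c in cv2.findContours(w,0,1)[0]:
        if cv2.contourArea(c)<200: continue
        P=onz(m,c[:,0],.09)[:,:2].astype(np.float32);r=cv2.minAreaRect(P)
        if np.hypot(r[0][0]-.636,r[0][1]+.185)<.06: print(n,r)
    k=(a.max(2)<45).astype(np.uint8)
    for c in cv2.findContours(k,0,1)[0]:
        if cv2.contourArea(c)<100: continue
        P=onz(m,c[:,0],.068)[:,:2].astype(np.float32);r=cv2.minEnclosingCircle(P)
        if np.hypot(r[0][0]-.54,r[0][1]+.233)<.03: print(n,'key',r)
x=cv2.hconcat([cv2.imread('pics/w7.png')[:,60:460],cv2.resize(cv2.imread('pics/t7.png')[130:270,360:500],(400,400))]);cv2.imwrite('pics/c7.png',x)
E
```

```text
t 16.33 pos [ 0.5098 -0.2886  0.181 ] yaw 0.98 tilt [ 0.003 -0.001 -1.   ] j6 0.96 F [ 0.35 -0.8   0.63] w -0.0001
shift/0.3 [ 0.1031 -0.1838  0.2033] twist -0.02 = -0.0001 dist 0.0878
wrist ((0.6015488505363464, -0.17648255825042725), (0.06979912519454956, 0.0707501694560051), 1.1085975170135498)
top ((0.5809051990509033, -0.18097497522830963), (0.1745472252368927, 0.1167052686214447), 16.34258460998535)
top ((0.6277084350585938, -0.16031578183174133), (0.13577736914157867, 0.1007644310593605), 1.9410316944122314)
```

View pics/c7.png

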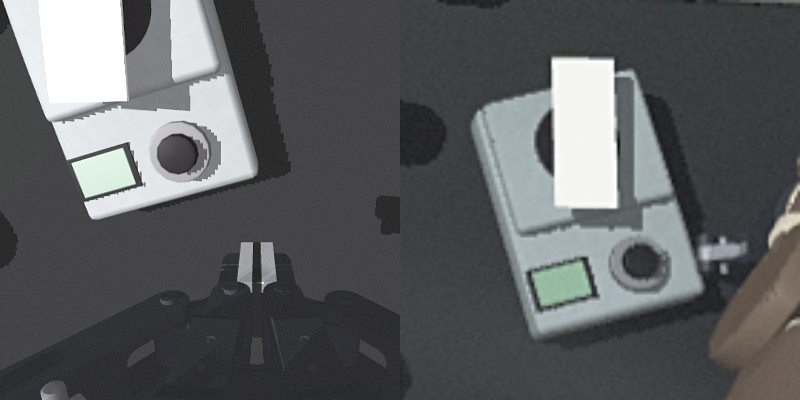

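Both views show the plate lying level across the pan, with its centre at about (424.6,176.2) in the top picture. The key is at (238,154) in the wrist picture and (444,222) in the top picture.

```bash
python3 - <<'E'
from h import *
m=cams.camera_model('top');print('plate',onz(m,[424.6,176.2],.09),'key top',onz(m,[444,222],.068))
print('key wrist',onz(cams.camera_model('wrist'),[238,154],.068))
a=cv2.imread('pics/t7.png');g=(a.min(2)>225).astype(np.uint8)
for c in cv2.findContours(g,0,1)[0]:
    if cv2.contourArea(c)>200:
        r=cv2.minAreaRect(onz(m,c[:,0],.09)[:,:2].astype(np.float32))
        if abs(r[0][0]-.636)<.05 and abs(r[0][1]+.185)<.05: print(r)
E
python3 go.py .54 -.233 .1 1
```

```text
plate [[ 0.63531777 -0.18657857  0.09      ]] key top [[ 0.53740599 -0.23350151  0.068     ]]
key wrist [[ 0.54363265 -0.23603533  0.068     ]]
((0.6353976130485535, -0.18550580739974976), (0.11830788105726242, 0.04816504567861557), 1.101926565170288)
t 16.43 pos [ 0.5108 -0.2885  0.181 ] yaw 1.05 tilt [ 0.003 -0.002 -1.   ] j6 0.96 F [ 1.32  0.45 -1.07] w -0.0001
shift/0.3 [ 0.0999 -0.1836  0.2698] twist 0.05 = 0.0003 dist 0.1024
```

>>> send_rows(rows="0.03 -0.06 0.03 0 0; 0.06 -0.12 0.08 0 0; 0.097 -0.18 0.14 0 0; 0.097 -0.18 0.2 0 0; 0.097 -0.18 0.24 0 0")

```text
time_s: 16.85
ee_pos: [0.5385, -0.2319, 0.1064]
eef_rot: [-3.141, -0.033, 0.001]
force: [0.1, 0.3, -0.4]
width: 0.0001
finger_force: 0.0
```

>>> send_rows(rows="0 0 0.02 0 0; 0 0 0.04 0 0; 0 0 0.05 0 0; 0 0 0.05 0 0; 0 0 0.05 0 0")

```text
time_s: 17.27
ee_pos: [0.5374, -0.2342, 0.0935]
eef_rot: [3.141, 0.027, 0.002]
force: [-1.2, -0.1, -0.3]
width: -0.0002
finger_force: 0.0
```

```bash
python3 go.py .54 -.234 .085 1
```

```text
t 17.27 pos [ 0.5374 -0.2342  0.0935] yaw 0.97 tilt [ 0.001 -0.001 -1.   ] j6 1.07 F [-1.17 -0.14 -0.29] w -0.0002
shift/0.3 [ 0.0086 -0.0005  0.0283] twist -0.03 = -0.0002 dist 0.0089
```

Press, in small steps down to about 0.078.

>>> send_rows(rows="0.008 0 0.01 0 0; 0.008 0 0.02 0 0; 0.008 0 0.03 0 0; 0.008 0 0.04 0 0; 0.008 0 0.047 0 0")

```text
time_s: 17.68
ee_pos: [0.54, -0.2339, 0.0793]
eef_rot: [3.141, 0.028, 0.002]
force: [-0.4, -0.7, 4.0]
width: -0.0001
finger_force: 2.4
```

>>> send_rows(rows="0 0 0.004 0 0; 0 0 0.006 0 0; 0 0 0.006 0 0")

```text
time_s: 17.93
ee_pos: [0.5401, -0.2339, 0.079]
eef_rot: [3.141, 0.028, 0.001]
force: [-2.9, 0.6, 11.5]
width: 0.0003
finger_force: 5.5
```

That bottomed out: 11.5 N, against a 5 N spring. Now release and retreat.

>>> send_rows(rows="0 0 -0.015 0 0; 0 0 -0.04 0 0; 0 0 -0.1 0 0; 0 0 -0.2 0 0; 0 0 -0.3 0 0")

```text
time_s: 18.35
ee_pos: [0.5376, -0.2324, 0.1661]
eef_rot: [-3.139, -0.028, 0.007]
force: [1.5, 0.1, 0.9]
width: 0.0002
finger_force: 0.0
```

>>> send_rows(rows="-0.1 0.1 -0.1 0 0; -0.2 0.2 -0.1 0 0; -0.25 0.3 -0.1 0 0; -0.25 0.3 -0.1 0 0; -0.25 0.3 -0.1 0 0")

```text
time_s: 18.77
ee_pos: [0.4646, -0.3262, 0.197]
eef_rot: [-3.141, -0.021, 0.0]
force: [-0.2, 0.2, 0.6]
width: -0.0002
finger_force: 0.0
```

```bash
python3 go.py .54 -.234 .085 1
python3 - <<'E'
from h import *
a,d,m=snap('top');g=(a.min(2)>225).astype(np.uint8)
for c in cv2.findContours(g,0,1)[0]:
    if cv2.contourArea(c)>200:
        r=cv2.minAreaRect(onz(m,c[:,0],.09)[:,:2].astype(np.float32))
        if abs(r[0][0]-.636)<.05 and abs(r[0][1]+.185)<.05: print(r)
a0=np.load('s0.npz')['a'].astype(int)
for n,(u,v) in dict(beaker=(344,165),dish=(343,261)).items(): print(n,abs(a0-a)[v-20:v+20,u-20:u+20].mean())
vv,uu=np.mgrid[0:400,0:640];P=withd(m,np.c_[uu.ravel(),vv.ravel()],d.ravel()).reshape(400,640,3)
for u,v in((444,221),(443,221),(444,223)):print('key z',P[v,u,2])
E
```

```text
t 18.77 pos [ 0.4646 -0.3262  0.197 ] yaw 0.77 tilt [-0.  0. -1.] j6 0.87 F [-0.16  0.21  0.59] w -0.0002
shift/0.3 [ 0.2557 -0.3037  0.3735] twist -0.23 = -0.0013 dist 0.1635
((0.6353976130485535, -0.18550580739974976), (0.11830788105726242, 0.04816504567861557), 1.101926565170288)
beaker 10.150416666666667
dish 12.648541666666667
key z 0.06769035237714549
key z 0.06617814029256364
key z 0.07012510488963963
```

The plate has not moved, the key is back up, and the arm is clear. Handing in.

```bash
python3 -c "
from plant import env
print(env.sign_off())"
```

```text
the job is handed in; nothing more can be done
None
```

The job is handed in (no verdict came back): the plate lies flat and about 1 mm from centre on the pan, the key was pressed fully down and has come back up, and the arm never went near the beaker or dish.

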